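Find the wobbly sign post and collar it

ROBOT

A 7-joint arm with a two-finger parallel gripper is mounted at the origin on a cart in front of the work surface, level with it; the furniture and walls round the work are solid. World frame = base frame: x ahead of the robot, y to its left, z up, the work surface at z = 0. Lengths are in m, angles in rad, forces in N, time in s.
With the tool pointing down it reaches from about 0.425 to 0.925 m from the base axis. Payload 6.8 kg.
Tool frame: the origin (TCP) lies on the mounting face of the last link; the fingertips stand 173 mm ahead of it and the grasp point (between the pads) lies 155 mm ahead of it; z points along the fingers, y is the line along which they close (so a half turn about z gives the same grasp; the last joint's range is limited). The gripper opens to 85 mm and grips with 20 to 120 N. Pads are 22 mm wide; open, the fingers measure 114 mm over their backs; the gripper's body (76 mm by 85 mm) begins 54 mm behind the grasp point. The pads swing forward as they close: fully open they stand 13 mm farther back than shut.
Start: joints at [1.132, 0.477, 0.022, 1.555, -0.011, 1.109, -0.083], TCP at [0.219, -0.638, 0.405] pointing down, gripper open.
Joint ranges: [-2.96, 2.96], [-0.34, 2.1], [-1.41, 1.46], [0.24, 2.44], [-1.37, 4.51], [0.17, 1.92], [-2.96, 2.96]. Speed limits (rad/s): [2.39, 2.39, 3.14, 3.14, 3.14, 3.14, 3.14].

INTERFACE

Orientations are given as a rotation vector (axis times angle).
In Python, from bench import r gives the robot as it stands.
- The arm moves only by the tool carry_out, never from a script. Its argument "moves" is a list of rows, each a list of 5 numbers: the shift along the tool's x, y, z in m, then the turn about the tool's z in rad, then the finger opening in m, from 0 to 0.0854. In form: [[dx, dy, dz, roll, claw], ...]. A call has exactly 8 rows; each row is the pose to reach, as a shift and turn from the pose commanded when the call began, along the tool's axes at that moment; what a row does not reach only later rows make up. A row lasts 1/10 s, in which the tool goes at most 50 mm and 8.59 degrees, less where a joint would pass 70% of its speed; a pose out of reach is approached as far as the arm can. A call with a gripper value outside its range is refused whole. The fingers move at their own pace and stop on an object; "force" is the grip in N (left out, the last holds). Time passes only in rows, so rows that repeat a pose let the fingers close, or fill a call up. It gives the time, the measured TCP pose, the force, the opening and the grip force at its end, in the units of the state.
- r.get_obs(): the state, without advancing time (a new reading comes with each control period).
- r.grab_frame(name): name is "scene" or "top" or "wrist"; returns the picture (420x560x3 uint8, red, green, blue); there is no depth.
- r.calibration(name): a dict with "fx", "fy", "cx", "cy" (pixels), "rvec" (rotation vector, rad) and "tvec" (3), from world to camera coordinates, as OpenCV has them. Camera axes: x right, y down, z forward; pixel columns grow to the right and rows downward; lengths in m; the calibration is good to about 2 mm. A picture is of the moment at which its call begins: read the wrist's pose just before it. calibration takes no time and is no camera call; for the wrist camera it gives the pose at the moment of the call.
- r.hand_in(): hands the job in; it is judged then, once.
The state is a dict: "clock": time; "joints": joint angles; "qvel": joint speeds; "tau": joint torques, N m; "tcp_pos": TCP position; "orientation": TCP orientation; "contact_force": force on the tool from outside, world axes, zero at the start; "moment": the same for the moment, N m; "grip_width": finger opening in m; "gripper_force": force on a finger pad.
Only numpy, scipy, OpenCV 4.12 (cv2) and the standard library are available. Lean on these libraries where they do the work, as an engineer would, in place of code of your own. Each camera call takes 0.05 s, during which the arm holds its last target. There are 200 camera calls.

TASK

One of the three tilting price-sign posts on the counter has a worn hinge: find it by feel, rocking the posts from side to side with light pushes, never so hard that a foot is pried up off its pad. Rock the worn one right over to its stop on both sides, twice, to be sure; then slip the white collar over its post, all the way down onto the wooden cheeks, to mark it as out of use, leaving the post slumped to one side within it, and let go. Leave the cup and the sugar shaker where they stand.

Things in the scene. Friction and masses are not known exactly. Their poses are not given: they have to be found in the camera images.
- stand_1: A tilting price-sign post, one of three alike: rubber pad 68x68x4 mm stuck to the counter, on it a wooden foot 62x62x10 mm with two cheeks (14x30 mm each, 20 mm apart, tops 46 mm above the counter) and an upright steel post hinged between them. Origin: centre of the pad's underside, on the counter, z up. The post rocks only along the stand's y axis; the hinge pin lies along its x axis
- hinge_1 (a point): Point on stand_1's foot, on the hinge pin midway between the cheeks, 30 mm above the counter; its z axis is upright while the foot sits flat. At the hinge's stop the pad gives elastically, about 10 N m per rad about the stand's x axis; some 8 to 9 N pushed sideways 80 mm above the counter pries the foot up
- tip_1 (a point): Top of stand_1's post, 78 mm above the pin (108 mm above the counter): a 12 mm rod with a 15 mm wide head over its last 14 mm. It swings freely to a stop either side; let go within 2 mm of upright it stays so, as at the start; else it slumps to its stop. Sound ones move 4 to 6 mm at the top either way, the one worn post about 17 mm
- stand_2: A tilting price-sign post, one of three alike: rubber pad 68x68x4 mm stuck to the counter, on it a wooden foot 62x62x10 mm with two cheeks (14x30 mm each, 20 mm apart, tops 46 mm above the counter) and an upright steel post hinged between them. Origin: centre of the pad's underside, on the counter, z up. The post rocks only along the stand's y axis; the hinge pin lies along its x axis
- hinge_2 (a point): Point on stand_2's foot, on the hinge pin midway between the cheeks, 30 mm above the counter; its z axis is upright while the foot sits flat. At the hinge's stop the pad gives elastically, about 10 N m per rad about the stand's x axis; some 8 to 9 N pushed sideways 80 mm above the counter pries the foot up
- tip_2 (a point): Top of stand_2's post, 78 mm above the pin (108 mm above the counter): a 12 mm rod with a 15 mm wide head over its last 14 mm. It swings freely to a stop either side; let go within 2 mm of upright it stays so, as at the start; else it slumps to its stop. Sound ones move 4 to 6 mm at the top either way, the one worn post about 17 mm
- stand_3: A tilting price-sign post, one of three alike: rubber pad 68x68x4 mm stuck to the counter, on it a wooden foot 62x62x10 mm with two cheeks (14x30 mm each, 20 mm apart, tops 46 mm above the counter) and an upright steel post hinged between them. Origin: centre of the pad's underside, on the counter, z up. The post rocks only along the stand's y axis; the hinge pin lies along its x axis
- hinge_3 (a point): Point on stand_3's foot, on the hinge pin midway between the cheeks, 30 mm above the counter; its z axis is upright while the foot sits flat. At the hinge's stop the pad gives elastically, about 10 N m per rad about the stand's x axis; some 8 to 9 N pushed sideways 80 mm above the counter pries the foot up
- tip_3 (a point): Top of stand_3's post, 78 mm above the pin (108 mm above the counter): a 12 mm rod with a 15 mm wide head over its last 14 mm. It swings freely to a stop either side; let go within 2 mm of upright it stays so, as at the start; else it slumps to its stop. Sound ones move 4 to 6 mm at the top either way, the one worn post about 17 mm
- collar_centre (a point): Centre of the loose white plastic collar, a plain tube 46 mm outside and 36 mm inside diameter, 30 mm tall, about 50 g, standing on the counter with its axis (z) upright; this point is 15 mm above its underside. Over a post it rests on the tops of the two cheeks, its centre then 61 mm above the counter
- cup_centre (a point): Centre of the green espresso cup, 64x89x48 mm, a bystander; 24 mm above its foot
- shaker_centre (a point): Centre of the sugar shaker, 44 mm wide, 90 mm tall, a bystander; 45 mm above its foot
There are look-alikes about, which are no part of the job. Of the things that look like the part that bears collar_centre, the smaller one is meant.

How it is judged:
On the way, in this order (a step that is already met when the one before it is completed fails the run):
1. the worn post is rocked over to its stop on one side (post top 14 mm or more to +y of its hinge) ((y of tip_1 in the frame of hinge_1 above 0.014 m or y of tip_2 in the frame of hinge_2 above 0.014 m or y of tip_3 in the frame of hinge_3 above 0.014 m)), for 0.02 s.
2. then to its stop on the other side (-y) ((y of tip_1 in the frame of hinge_1 below -0.014 m or y of tip_2 in the frame of hinge_2 below -0.014 m or y of tip_3 in the frame of hinge_3 below -0.014 m)), for 0.02 s.
3. then back to its stop on the first side (+y); two full rocks pass whichever side is pushed first ((y of tip_1 in the frame of hinge_1 above 0.014 m or y of tip_2 in the frame of hinge_2 above 0.014 m or y of tip_3 in the frame of hinge_3 above 0.014 m)), for 0.02 s.
At the end, for the whole second after the job is handed in: The collar stands over the worn post on its cheeks: axis within 14 mm of the hinge, centre 56 to 67 mm above the counter, tilted less than 0.2 rad, let go; the post leans inside it, its top 8 mm or more off the upright (a sound post cannot) (((horizontal distance between collar_centre and hinge_1 below 0.014 m and (y of tip_1 in the frame of hinge_1 above 0.008 m or y of tip_1 in the frame of hinge_1 below -0.008 m)) or (horizontal distance between collar_centre and hinge_2 below 0.014 m and (y of tip_2 in the frame of hinge_2 above 0.008 m or y of tip_2 in the frame of hinge_2 below -0.008 m)) or (horizontal distance between collar_centre and hinge_3 below 0.014 m and (y of tip_3 in the frame of hinge_3 above 0.008 m or y of tip_3 in the frame of hinge_3 below -0.008 m))) and height (world z) of collar_centre between 0.056 and 0.067 m and angle between collar_centre's own z axis and vertical below 0.2 rad); the robot touches nothing.
It fails at once if a foot is pried up: tilted more than 0.07 rad (about 9 N at 80 mm height) (angle between any of hinge_1, hinge_2, hinge_3's own z axis and vertical above 0.07 rad).
It fails at once if the cup or the shaker is moved more than 20 mm (distance of any of cup_centre, shaker_centre from where it was at the start of the episode above 0.02 m).
It also fails if it takes over 72 s, if anything falls off the work surface, if the arm or the gripper's body presses on something with over 40 N, if the wrist force passes 120 N, or if a joint passes its speed limit or range.

## Working session

There is one attempt and no reset: what is moved stays moved. The work goes in short steps, Python scripts to look and compute and a tool call to move; the robot and the scene stay as the last step left them, time stands still between calls to the robot, and variables do not carry over. Pictures are saved under pics/ and viewed, at most 14 in all, crops included, and the job is handed in when it is done.

Besides the shell and the picture viewer there is one more tool, called after ">>>" as name([rows], argument=value, ...), one row to a line, values as JSON. carry_out: Moves the arm, as the interface text tells. Its arguments: {"type":"object","properties":{"moves":{"type":"array","items":{"type":"array","items":{"type":"number"}}},"force":{"type":"number"}},"required":["moves"]}

```bash
mkdir -p pics; python3 - <<'E'
from bench import r
import cv2,numpy as np
for n in("scene","top"):
    f=r.grab_frame(n); cv2.imwrite(f"pics/{n}0.png",f[:,:,::-1])
    c=r.calibration(n); R=cv2.Rodrigues(np.array(c["rvec"]))[0]; print(n,c,"cam",-R.T@np.array(c["tvec"]))
o=r.get_obs(); print(o)
E
```

```text
scene {'fx': 500.4669061553952, 'fy': 500.4669061553952, 'cx': 279.1777164842368, 'cy': 217.24766218038613, 'rvec': array([ 0.54423613, -2.39697912,  1.50446318]), 'tvec': array([0.5290496 , 0.10610064, 1.03896364])} cam [0.06939058 1.02928274 0.55349639]
top {'fx': 443.2452112804308, 'fy': 443.2452112804308, 'cx': 284.6448692841456, 'cy': 212.98679179817816, 'rvec': array([ 2.20133091, -2.1900627 ,  0.10040112]), 'tvec': array([0.20843717, 0.51395405, 0.91315844])} cam [0.44757768 0.23049931 0.94233617]
{'clock': 0.1, 'joints': array([ 1.13190563,  0.47772665,  0.02232397,  1.55632444, -0.01149608,
        1.10929444, -0.08308369]), 'qvel': array([ 6.11511616e-04, -1.30582162e-03, -5.02323851e-05, -3.33248375e-03,
        5.10895047e-04, -8.96603489e-04, -3.80353317e-04]), 'tau': array([ 4.21103759e-03, -5.97763002e+01,  1.61375050e+00, -2.81957781e+01,
        1.28966695e-02,  5.01554881e-03,  2.81930511e-06]), 'tcp_pos': array([ 0.21917582, -0.63817348,  0.40382804]), 'orientation': array([-3.09714737e+00, -5.17063956e-01,  5.93951325e-04]), 'contact_force': array([-0.49068336, -0.6841243 , -0.13770598]), 'moment': array([-0.01273575, -0.04952027,  0.00136714]), 'gripper_force': 0.0, 'grip_width': 0.0856509266501014}
```

View pics/scene0.png

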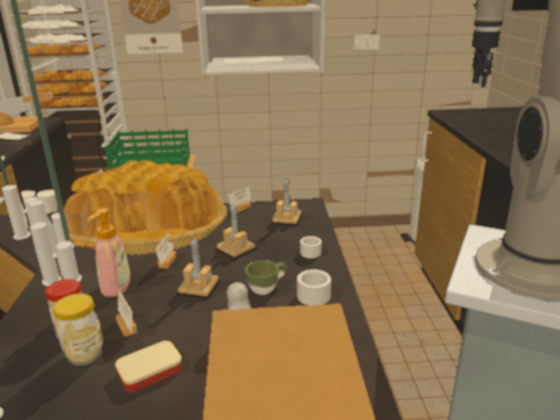

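View pics/top0.png

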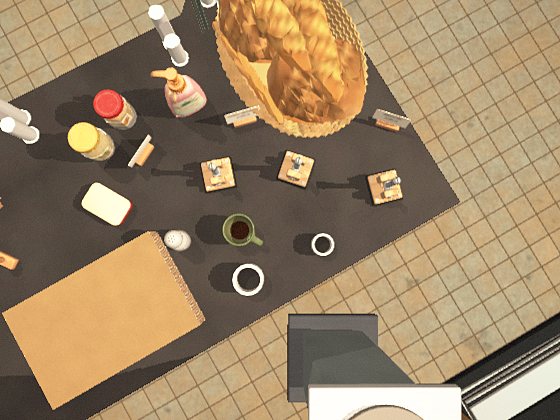

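The top view shows three stands at (217,174), (296,168) and (385,187). White-ring candidates for the collar are the small one at (322,244) and the larger one at (248,279); the white tubes at (165,30) and (15,120) are too tall. By the description I choose the small ring at (322,244). The cup is at (240,230) and the shaker at (177,240).

```bash
cat > h.py <<'E'
import cv2,numpy as np
from bench import r
def ray(n,uv,z,c=None):
    c=c or r.calibration(n); R=cv2.Rodrigues(np.array(c["rvec"]))[0]; o=-R.T@np.array(c["tvec"])
    d=R.T@np.array([(uv[0]-c["cx"])/c["fx"],(uv[1]-c["cy"])/c["fy"],1]); return o+d*(z-o[2])/d[2]
def proj(n,p):
    c=r.calibration(n); K=np.array([[c["fx"],0,c["cx"]],[0,c["fy"],c["cy"]],[0,0,1]])
    return cv2.projectPoints(np.array([p],float),np.array(c["rvec"]),np.array(c["tvec"]),K,None)[0].ravel()
E
python3 - <<'E'
from h import *
im=cv2.imread("pics/top0.png"); hsv=cv2.cvtColor(im,cv2.COLOR_BGR2HSV)
wood=cv2.inRange(hsv,(8,60,90),(25,255,255))
for i,(u,v) in enumerate([(217,174),(296,168),(385,187)]):
    m=np.zeros_like(wood); m[v-24:v+24,u-24:u+24]=wood[v-24:v+24,u-24:u+24]
    pts=cv2.findNonZero(m)
    b=cv2.boxPoints(cv2.minAreaRect(pts)); w=np.array([ray("top",p,.014) for p in b])
    e=w[1]-w[0]; print("stand",i,cv2.minAreaRect(pts),w.mean(0),np.linalg.norm(e),np.linalg.norm(w[2]-w[1]),np.degrees(np.arctan2(e[1],e[0])))
white=cv2.inRange(hsv,(0,0,150),(180,60,255))
for u,v,z in [(322,244,.03),(248,279,.03),(177,240,.09)]:
    m=np.zeros_like(wood); m[v-22:v+22,u-22:u+22]=white[v-22:v+22,u-22:u+22]
    x,y,w,h=cv2.boundingRect(m); c=(x+w/2,y+h/2); print(c,w,h,ray("top",c,z),w*(.942-z)/443)
print("cup",ray("top",(240,230),.048))
crop=cv2.resize(im[140:300,180:420],None,fx=3.3,fy=3.3,interpolation=cv2.INTER_CUBIC); cv2.imwrite("pics/crop0.png",crop)
E
```

```text
stand 0 ((216.5, 173.5), (47.0, 47.0), 90.0) [0.59572845 0.35491364 0.014     ] 0.09906629302270635 0.09998474107691607 -89.48721356024464
stand 1 ((295.4999694824219, 167.49998474121094), (46.99999237060547, 46.99999237060547), 0.0) [0.60983951 0.18842118 0.014     ] 0.10033117335894064 0.09992539575807398 0.3658990481371546
stand 2 ((384.4999694824219, 186.49998474121094), (46.99999237060547, 46.99999237060547), 0.0) [ 5.70709202e-01 -4.32275268e-04  1.40000000e-02] 0.10016623013143972 0.100487024879888 -0.4443213841958201
(323.5, 244.5) 23 23 [0.44735418 0.13112581 0.03      ] 0.04734988713318284
(248.5, 280.0) 31 32 [0.3744943  0.28447005 0.03      ] 0.06381941309255079
(177.5, 240.5) 27 21 [0.45376872 0.41708002 0.09      ] 0.051927765237020314
cup [0.47574364 0.30150198 0.048     ]
```

View pics/crop0.png

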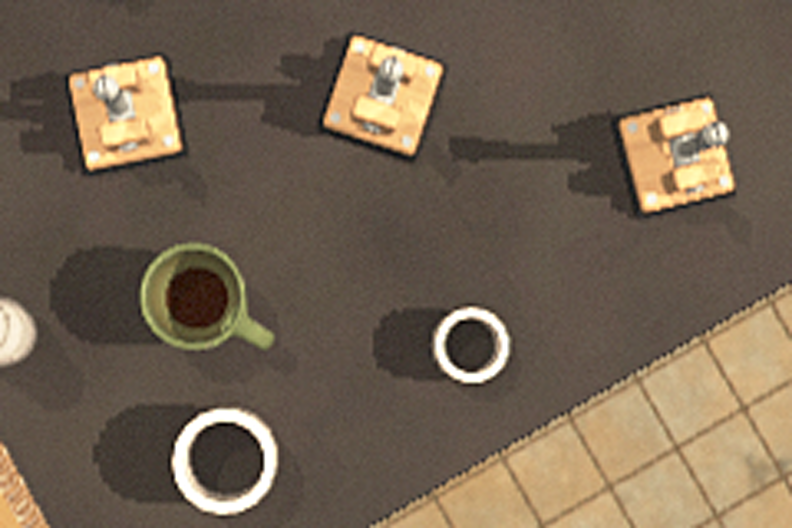

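The crop confirms that the small plain ring at (472,345) in the crop is the collar, and the larger ring at (225,462) is the look-alike. On all three stands the cheeks lie fore and aft of the post, so the posts rock roughly along world y.

```bash
python3 - <<'E'
from h import *
C={'A':[(68,75),(163,55),(187,155),(87,172)],'B':[(352,33),(443,68),(413,158),(322,125)],'C':[(615,118),(712,96),(736,190),(640,215)]}
T={'A':(104,87),'B':(390,70),'C':(718,135)}
f=lambda p:(p[0]/3.3+180-.35,p[1]/3.3+140-.35)
for k in C:
    w=np.array([ray("top",f(p),.014) for p in C[k]]); e=(w[1]-w[0]+w[2]-w[3])/2; g=(w[3]-w[0]+w[2]-w[1])/2
    t=ray("top",f(T[k]),.106)
    a=np.degrees(np.arctan2(e[1],e[0])),np.degrees(np.arctan2(g[1],g[0]))-90
    print(k,w.mean(0).round(4),"len",np.linalg.norm(e).round(3),np.linalg.norm(g).round(3),"y-line deg",np.round(a,1),"tip",t.round(4))
print("collar",ray("top",f((472,345)),.03))
E
```

```text
A [0.594 0.352 0.014] len 0.063 0.065 y-line deg [ -78.7 -257. ] tip [0.5951 0.353  0.106 ]
B [0.6071 0.1883 0.014 ] len 0.062 0.062 y-line deg [-110.2   72.1] tip [0.6064 0.1882 0.106 ]
C [ 5.705e-01 -2.000e-04  1.400e-02] len 0.064 0.063 y-line deg [ -75.9 -256.2] tip [ 0.5699 -0.0021  0.106 ]
collar [0.44797181 0.13281468 0.03      ]
```

```bash
cat >> h.py <<'E'
def go(x,y,z,ydeg):
    o=r.get_obs(); R=cv2.Rodrigues(np.array(o["orientation"]))[0]
    d=R.T@(np.array([x,y,z])-o["tcp_pos"]); a=np.degrees(np.arctan2(R[1,1],R[0,1]))
    roll=np.radians(-(((ydeg-a)+90)%180-90)); print("t%.1f"%o["clock"],"tcp",o["tcp_pos"].round(4),"ydeg",a.round(2),"tilt",R[:,2].round(3),"move",d.round(4),"roll",roll.round(3))
E
python3 -c "
from h import *
go(.570,-.001,.30,-76)"
```

```text
t0.1 tcp [ 0.2192 -0.6382  0.4038] ydeg -71.04 tilt [-0.001  0.001 -1.   ] move [ 0.5388 -0.4885  0.1046] roll 0.086
```

>>> carry_out([
  [0.035, -0.031, 0, 0, 0.05],
  [0.07, -0.062, 0, 0, 0.05],
  [0.105, -0.093, 0, 0, 0.05],
  [0.14, -0.124, 0, 0, 0.05],
  [0.175, -0.155, 0, 0.03, 0.05],
  [0.21, -0.186, 0, 0.06, 0.05],
  [0.245, -0.217, 0.0, 0.086, 0.05],
  [0.28, -0.248, 0, 0.086, 0.05],
])

```text
clock: 0.9
tcp_pos: [0.404, -0.311, 0.4046]
orientation: [-3.118, -0.382, 0.0]
contact_force: [0.3, 0.4, 0.1]
grip_width: 0.0504
gripper_force: 0.0
```

```bash
python3 -c "
from h import *
go(.570,-.001,.30,-76)"
```

```text
t0.9 tcp [ 0.404  -0.311   0.4046] ydeg -76.02 tilt [-0.  0. -1.] move [ 0.236  -0.2608  0.1045] roll -0.0
```

>>> carry_out([
  [0.033, -0.037, 0.005, 0, 0.05],
  [0.067, -0.074, 0.015, 0, 0.05],
  [0.1, -0.111, 0.03, 0, 0.05],
  [0.134, -0.148, 0.05, 0, 0.05],
  [0.167, -0.185, 0.07, 0, 0.05],
  [0.2, -0.222, 0.09, 0, 0.05],
  [0.236, -0.26, 0.104, 0, 0.05],
  [0.236, -0.261, 0.104, 0, 0.05],
])

```text
clock: 1.7
tcp_pos: [0.5702, 0.0029, 0.299]
orientation: [-3.114, -0.393, 0.001]
contact_force: [0.3, 0.1, -0.6]
grip_width: 0.0499
gripper_force: 0.0
```

```bash
python3 -c "
from h import *
go(.570,-.001,.245,-76)
cv2.imwrite('pics/w1.png',r.grab_frame('wrist')[:,:,::-1])
print(proj('wrist',[.57,-.001,.106]))"
```

```text
t1.7 tcp [0.5702 0.0029 0.299 ] ydeg -75.63 tilt [-0.001  0.003 -1.   ] move [-0.0011  0.0039  0.054 ] roll 0.006
[290.33514242 258.24649197]
```

View pics/w1.png

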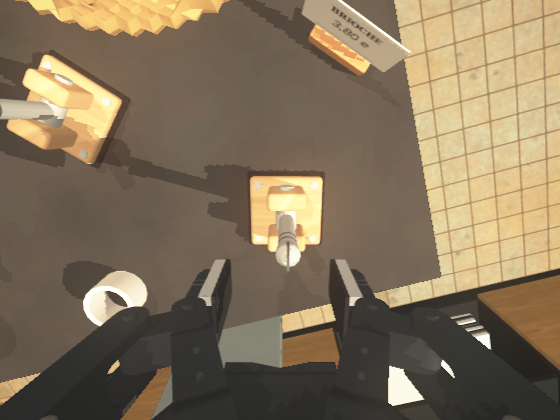

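The wrist view shows stand C squarely between the fingers, with its tip at (287,255). The alignment is good, so I descend around it.

>>> carry_out([
  [0, 0.003, 0.02, 0, 0.05],
  [0, 0.003, 0.04, 0, 0.05],
  [0, 0.003, 0.052, 0, 0.05],
  [0, 0.003, 0.052, 0, 0.05],
  [0, 0.003, 0.052, 0, 0.05],
  [0, 0.003, 0.052, 0, 0.05],
  [0, 0.003, 0.052, 0, 0.05],
  [0, 0.003, 0.052, 0, 0.05],
])

```text
clock: 2.55
tcp_pos: [0.5702, -0.0054, 0.2494]
orientation: [3.118, 0.383, 0.002]
contact_force: [0.1, -0.6, 0.2]
grip_width: 0.05
gripper_force: 0.0
```

>>> carry_out([
  [0, 0.004, 0, 0, 0.05],
  [0, 0.008, 0, 0, 0.05],
  [0, 0.012, 0, 0, 0.05],
  [0, 0.015, 0, 0, 0.05],
  [0, 0.018, 0, 0, 0.05],
  [0, 0.018, 0, 0, 0.05],
  [0, 0.018, 0, 0, 0.05],
  [0, 0.018, 0, 0, 0.05],
])

```text
clock: 3.35
tcp_pos: [0.5743, -0.0226, 0.2487]
orientation: [-3.118, -0.384, 0.0]
contact_force: [0.1, 0.3, 0.3]
grip_width: 0.05
gripper_force: 0.3
```

```bash
python3 -c "
from h import *
go(.570,-.001,.245,-76)
o=r.get_obs();R=cv2.Rodrigues(np.array(o['orientation']))[0];print(R.T@o['contact_force'])
cv2.imwrite('pics/w2.png',r.grab_frame('wrist')[150:330,160:440,::-1])"
```

```text
t3.4 tcp [ 0.5743 -0.0226  0.2487] ydeg -75.95 tilt [-0.  0. -1.] move [ 0.0011 -0.022   0.0037] roll 0.001
[ 0.19995354 -0.30531417 -0.32177376]
```

View pics/w2.png

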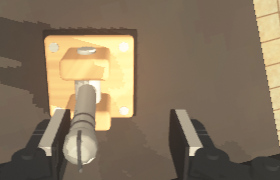

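The finger is against the post of stand C (crop, (65,140)), which has tilted slightly. I go on in small steps.

>>> carry_out([
  [0, 0.001, 0, 0, 0.05],
  [0, 0.0025, 0, 0, 0.05],
  [0, 0.0025, 0, 0, 0.05],
  [0, 0.0025, 0, 0, 0.05],
  [0, 0.0025, 0, 0, 0.05],
  [0, 0.0025, 0, 0, 0.05],
  [0, 0.0025, 0, 0, 0.05],
  [0, 0.0025, 0, 0, 0.05],
])

```text
clock: 4.2
tcp_pos: [0.5749, -0.0251, 0.2487]
orientation: [-3.118, -0.384, 0.0]
contact_force: [-1.3, 4.0, 1.4]
grip_width: 0.0497
gripper_force: 1.9
```

Force of 4 N after roughly 7 mm: C meets its stop early, so it is sound. On to B.

>>> carry_out([
  [0, -0.006, 0, 0, 0.05],
  [0, -0.014, 0, 0, 0.05],
  [0, -0.02, 0, 0, 0.05],
  [0, -0.02, -0.025, 0, 0.05],
  [0, -0.02, -0.052, 0, 0.05],
  [0, -0.05, -0.052, 0.14, 0.05],
  [0, -0.08, -0.052, 0.28, 0.05],
  [0, -0.11, -0.052, 0.42, 0.05],
])

```text
clock: 5.0
tcp_pos: [0.548, 0.0822, 0.3011]
orientation: [3.129, -0.285, 0.002]
contact_force: [0.3, 1.2, -0.4]
grip_width: 0.0499
gripper_force: 0.0
```

```bash
python3 -c "
from h import *
go(.607,.188,.30,-109)"
```

```text
t5.0 tcp [0.548  0.0822 0.3011] ydeg -100.42 tilt [ 0.001 -0.    -1.   ] move [ 0.0389 -0.1147  0.0011] roll 0.15
```

>>> carry_out([
  [0.013, -0.038, 0, 0.07, 0.05],
  [0.026, -0.076, 0, 0.15, 0.05],
  [0.039, -0.114, 0, 0.15, 0.05],
  [0.039, -0.114, 0, 0.15, 0.05],
  [0.039, -0.114, 0.02, 0.15, 0.05],
  [0.039, -0.114, 0.04, 0.15, 0.05],
  [0.039, -0.114, 0.052, 0.15, 0.05],
  [0.039, -0.114, 0.052, 0.15, 0.05],
])

```text
clock: 5.8
tcp_pos: [0.6056, 0.1862, 0.2469]
orientation: [3.098, -0.508, -0.005]
contact_force: [-0.4, -1.3, -0.4]
grip_width: 0.05
gripper_force: 0.0
```

```bash
python3 -c "
from h import *
go(.607,.188,.249,-109)"
```

```text
t5.8 tcp [0.6056 0.1862 0.2469] ydeg -108.64 tilt [-0.003 -0.002 -1.   ] move [ 0.0007 -0.0021 -0.0022] roll 0.006
```

>>> carry_out([
  [0, 0.004, 0, 0, 0.05],
  [0, 0.008, 0, 0, 0.05],
  [0, 0.012, 0, 0, 0.05],
  [0, 0.016, 0, 0, 0.05],
  [0, 0.019, 0, 0, 0.05],
  [0, 0.022, 0, 0, 0.05],
  [0, 0.022, 0, 0, 0.05],
  [0, 0.022, 0, 0, 0.05],
])

```text
clock: 6.6
tcp_pos: [0.5997, 0.1663, 0.2489]
orientation: [-3.1, 0.508, -0.001]
contact_force: [1.6, 1.0, 0.9]
grip_width: 0.0499
gripper_force: 0.5
```

>>> carry_out([
  [0, 0.001, 0, 0, 0.05],
  [0, 0.002, 0, 0, 0.05],
  [0, 0.002, 0, 0, 0.05],
  [0, 0.002, 0, 0, 0.05],
  [0, 0.002, 0, 0, 0.05],
  [0, 0.002, 0, 0, 0.05],
  [0, 0.002, 0, 0, 0.05],
  [0, 0.002, 0, 0, 0.05],
])

```text
clock: 7.4
tcp_pos: [0.5991, 0.1643, 0.2489]
orientation: [-3.1, 0.508, -0.001]
contact_force: [2.5, 3.8, 1.8]
grip_width: 0.0502
gripper_force: 2.2
```

B also stops early (4.4 N), so it is sound. On to A.

>>> carry_out([
  [0, -0.008, 0, 0, 0.05],
  [0, -0.016, 0, 0, 0.05],
  [0, -0.024, 0, 0, 0.05],
  [0, -0.024, -0.025, 0, 0.05],
  [0, -0.024, -0.052, 0, 0.05],
  [0, -0.06, -0.052, -0.14, 0.05],
  [0, -0.1, -0.052, -0.28, 0.05],
  [0, -0.1, -0.052, -0.42, 0.05],
])

```text
clock: 8.2
tcp_pos: [0.6303, 0.2657, 0.301]
orientation: [-3.133, -0.168, -0.001]
contact_force: [-0.6, 0.2, 1.0]
grip_width: 0.05
gripper_force: 0.0
```

```bash
python3 -c "
from h import *
go(.594,.3525,.30,-78)"
```

```text
t8.2 tcp [0.6303 0.2657 0.301 ] ydeg -83.86 tilt [ 0.     0.005 -1.   ] move [-0.0268 -0.0901  0.0014] roll -0.102
```

>>> carry_out([
  [-0.009, -0.03, 0, -0.06, 0.05],
  [-0.018, -0.06, 0, -0.12, 0.05],
  [-0.027, -0.09, 0, -0.12, 0.05],
  [-0.027, -0.09, 0, -0.12, 0.05],
  [-0.027, -0.09, 0.02, -0.12, 0.05],
  [-0.027, -0.09, 0.04, -0.12, 0.05],
  [-0.027, -0.09, 0.052, -0.12, 0.05],
  [-0.027, -0.09, 0.052, -0.12, 0.05],
])

```text
clock: 9.0
tcp_pos: [0.5949, 0.3451, 0.2463]
orientation: [3.121, 0.336, -0.006]
contact_force: [-1.0, -0.6, 0.7]
grip_width: 0.0501
gripper_force: 0.0
```

```bash
python3 -c "
from h import *
go(.594,.3525,.249,-78)"
```

```text
t9.0 tcp [0.5949 0.3451 0.2463] ydeg -77.71 tilt [-0.004 -0.003 -1.   ] move [ 0.0007 -0.0074 -0.0027] roll 0.005
```

>>> carry_out([
  [0, 0.004, 0, 0, 0.05],
  [0, 0.008, 0, 0, 0.05],
  [0, 0.012, 0, 0, 0.05],
  [0, 0.015, 0, 0, 0.05],
  [0, 0.015, 0, 0, 0.05],
  [0, 0.015, 0, 0, 0.05],
  [0, 0.015, 0, 0, 0.05],
  [0, 0.015, 0, 0, 0.05],
])

```text
clock: 9.8
tcp_pos: [0.5985, 0.3315, 0.2487]
orientation: [-3.123, -0.337, -0.0]
contact_force: [0.4, 0.9, -0.7]
grip_width: 0.0502
gripper_force: 0.0
```

>>> carry_out([
  [0, 0.001, 0, 0, 0.05],
  [0, 0.002, 0, 0, 0.05],
  [0, 0.003, 0, 0, 0.05],
  [0, 0.003, 0, 0, 0.05],
  [0, 0.003, 0, 0, 0.05],
  [0, 0.003, 0, 0, 0.05],
  [0, 0.003, 0, 0, 0.05],
  [0, 0.003, 0, 0, 0.05],
])

```text
clock: 10.6
tcp_pos: [0.5993, 0.3283, 0.2487]
orientation: [3.123, 0.337, 0.0]
contact_force: [0.4, -0.7, 0.4]
grip_width: 0.05
gripper_force: 0.0
```

```bash
python3 -c "
from h import *
go(.594,.3525,.249,-78)
cv2.imwrite('pics/w3.png',r.grab_frame('wrist')[:,:,::-1])"
```

```text
t10.6 tcp [0.5993 0.3283 0.2487] ydeg -77.69 tilt [ 0. -0. -1.] move [ 0.     -0.0247 -0.0003] roll 0.005
```

View pics/w3.png

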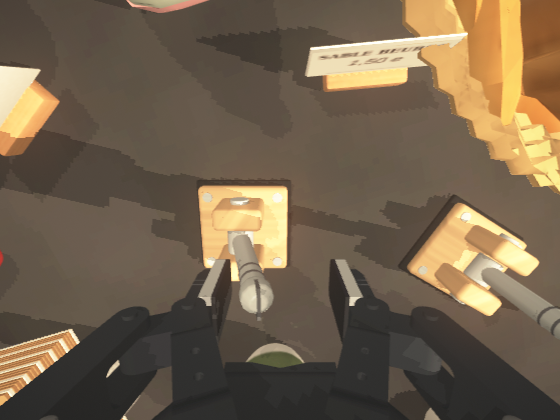

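Stand A's post at (257,295) has swung well beyond the finger and leans right over, so A is the worn one. I'll rock it stop to stop.

>>> carry_out([
  [0, -0.01, 0, 0, 0.05],
  [0, -0.02, 0, 0, 0.05],
  [0, -0.029, 0, 0, 0.05],
  [0, -0.037, 0, 0, 0.05],
  [0, -0.045, 0, 0, 0.05],
  [0, -0.051, 0, 0, 0.05],
  [0, -0.056, 0, 0, 0.05],
  [0, -0.056, 0, 0, 0.05],
])

```text
clock: 11.45
tcp_pos: [0.5871, 0.3836, 0.2486]
orientation: [3.123, 0.338, -0.0]
contact_force: [-0.2, -1.0, 0.0]
grip_width: 0.0499
gripper_force: 0.2
```

```bash
python3 -c "
from h import *
go(.594,.3525,.249,-78)
cv2.imwrite('pics/w4.png',r.grab_frame('wrist')[150:350,100:400,::-1])"
```

```text
t11.4 tcp [0.5871 0.3836 0.2486] ydeg -77.65 tilt [-0. -0. -1.] move [ 0.0001  0.0318 -0.0004] roll 0.006
```

View pics/w4.png

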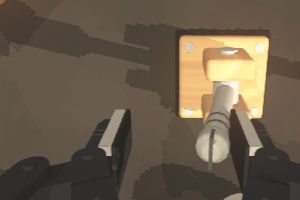

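The post now leans to the other side with the finger still at it (crop, (235,140)). I push a little more until the stop is felt.

>>> carry_out([
  [0, -0.001, 0, 0, 0.05],
  [0, -0.002, 0, 0, 0.05],
  [0, -0.003, 0, 0, 0.05],
  [0, -0.004, 0, 0, 0.05],
  [0, -0.004, 0, 0, 0.05],
  [0, -0.004, 0, 0, 0.05],
  [0, -0.004, 0, 0, 0.05],
  [0, -0.004, 0, 0, 0.05],
])

```text
clock: 12.3
tcp_pos: [0.5867, 0.3864, 0.2485]
orientation: [3.123, 0.336, -0.0]
contact_force: [1.3, -4.2, -1.5]
grip_width: 0.0498
gripper_force: 2.0
```

>>> carry_out([
  [0, 0.012, 0, 0, 0.05],
  [0, 0.024, 0, 0, 0.05],
  [0, 0.036, 0, 0, 0.05],
  [0, 0.046, 0, 0, 0.05],
  [0, 0.054, 0, 0, 0.05],
  [0, 0.059, 0, 0, 0.05],
  [0, 0.063, 0, 0, 0.05],
  [0, 0.063, 0, 0, 0.05],
])

```text
clock: 13.1
tcp_pos: [0.6001, 0.325, 0.2488]
orientation: [-3.124, -0.336, -0.0]
contact_force: [0.4, 0.2, -0.5]
grip_width: 0.0499
gripper_force: 0.0
```

>>> carry_out([
  [0, 0.001, 0, 0, 0.05],
  [0, 0.002, 0, 0, 0.05],
  [0, 0.003, 0, 0, 0.05],
  [0, 0.003, 0, 0, 0.05],
  [0, 0.003, 0, 0, 0.05],
  [0, 0.003, 0, 0, 0.05],
  [0, 0.003, 0, 0, 0.05],
  [0, 0.003, 0, 0, 0.05],
])

```text
clock: 13.9
tcp_pos: [0.6004, 0.3228, 0.2487]
orientation: [-3.123, -0.337, 0.0]
contact_force: [-1.3, 2.3, -1.3]
grip_width: 0.0503
gripper_force: 1.3
```

>>> carry_out([
  [0, -0.012, 0, 0, 0.05],
  [0, -0.024, 0, 0, 0.05],
  [0, -0.036, 0, 0, 0.05],
  [0, -0.046, 0, 0, 0.05],
  [0, -0.054, 0, 0, 0.05],
  [0, -0.06, 0, 0, 0.05],
  [0, -0.064, 0, 0, 0.05],
  [0, -0.064, 0, 0, 0.05],
])

```text
clock: 14.7
tcp_pos: [0.587, 0.3846, 0.2485]
orientation: [3.122, 0.336, -0.0]
contact_force: [0.3, -1.8, 0.9]
grip_width: 0.0501
gripper_force: 0.8
```

>>> carry_out([
  [0, 0.012, 0, 0, 0.05],
  [0, 0.024, 0, 0, 0.05],
  [0, 0.036, 0, 0, 0.05],
  [0, 0.046, 0, 0, 0.05],
  [0, 0.054, 0, 0, 0.05],
  [0, 0.06, 0, 0, 0.05],
  [0, 0.064, 0, 0, 0.05],
  [0, 0.064, 0, 0, 0.05],
])

```text
clock: 15.5
tcp_pos: [0.6004, 0.323, 0.2488]
orientation: [-3.122, -0.337, -0.0]
contact_force: [0.1, 3.3, -1.0]
grip_width: 0.0498
gripper_force: 1.0
```

Both stops have been felt twice. Now I back off, rise and head for the collar.

>>> carry_out([
  [0, -0.01, 0, 0, 0.05],
  [0, -0.02, 0, 0, 0.05],
  [0, -0.024, 0, 0, 0.05],
  [0, -0.024, -0.025, 0, 0.05],
  [0, -0.024, -0.06, 0, 0.07],
  [-0.02, 0.01, -0.06, 0, 0.07],
  [-0.04, 0.05, -0.06, 0, 0.07],
  [-0.06, 0.09, -0.06, 0, 0.07],
])

```text
clock: 16.3
tcp_pos: [0.5604, 0.2213, 0.309]
orientation: [3.123, 0.34, 0.001]
contact_force: [1.9, -0.2, -0.4]
grip_width: 0.0702
gripper_force: 0.0
```

```bash
python3 -c "
from h import *
go(.448,.132,.26,12.3)
print(r.get_obs()['joints'].round(2))"
```

```text
t16.3 tcp [0.5604 0.2213 0.309 ] ydeg -77.58 tilt [ 0.001  0.    -1.   ] move [-0.129   0.0631  0.0489] roll -1.569
[-0.23  0.48 -0.32  1.8   0.19  0.88 -2.  ]
```

>>> carry_out([
  [-0.02, 0.01, 0, -0.14, 0.07],
  [-0.045, 0.02, 0, -0.28, 0.07],
  [-0.07, 0.03, 0, -0.42, 0.07],
  [-0.09, 0.04, 0, -0.56, 0.07],
  [-0.11, 0.05, 0, -0.7, 0.07],
  [-0.129, 0.063, 0, -0.84, 0.07],
  [-0.129, 0.063, 0, -0.98, 0.07],
  [-0.129, 0.063, 0, -1.12, 0.07],
])

```text
clock: 17.1
tcp_pos: [0.4481, 0.1326, 0.3089]
orientation: [2.461, 1.951, -0.0]
contact_force: [0.5, -0.0, 0.3]
grip_width: 0.0704
gripper_force: 0.0
```

```bash
python3 -c "
from h import *
go(.448,.132,.26,12.3)
print(r.get_obs()['joints'].round(2))"
```

```text
t17.1 tcp [0.4481 0.1326 0.3089] ydeg -13.19 tilt [ 0.    -0.001 -1.   ] move [-0.0005 -0.      0.0489] roll -0.445
[ 0.09  0.32 -0.6   2.1   0.26  0.79 -0.89]
```

>>> carry_out([
  [0, 0, 0, -0.14, 0.07],
  [0, 0, 0.01, -0.28, 0.07],
  [0, 0, 0.03, -0.42, 0.07],
  [0, 0, 0.05, -0.445, 0.07],
  [0, 0, 0.05, -0.445, 0.07],
  [0, 0, 0.05, -0.445, 0.07],
  [0, 0, 0.05, -0.445, 0.07],
  [0, 0, 0.05, -0.445, 0.07],
])

```text
clock: 17.9
tcp_pos: [0.4489, 0.133, 0.2597]
orientation: [1.977, 2.44, 0.002]
contact_force: [-0.8, -0.0, 0.6]
grip_width: 0.0701
gripper_force: 0.0
```

```bash
python3 -c "
from h import *
go(.448,.132,.178,12.3)
f=r.grab_frame('wrist')[:,:,::-1]; cv2.imwrite('pics/w5.png',f)
hsv=cv2.cvtColor(f,cv2.COLOR_BGR2HSV); print(proj('wrist',[.448,.132,.03]))
t=r.grab_frame('top')[:,:,::-1]; cv2.imwrite('pics/t1.png',cv2.resize(t[140:240,180:420],None,fx=3.3,fy=3.3,interpolation=cv2.INTER_CUBIC))"
```

```text
t17.9 tcp [0.4489 0.133  0.2597] ydeg 11.95 tilt [ 0.002  0.    -1.   ] move [-0.0008 -0.0012  0.0817] roll -0.006
[278.28910407 235.64275511]
```

View pics/w5.png

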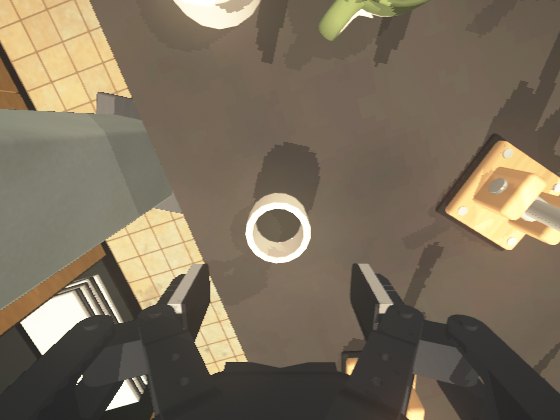

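View pics/t1.png

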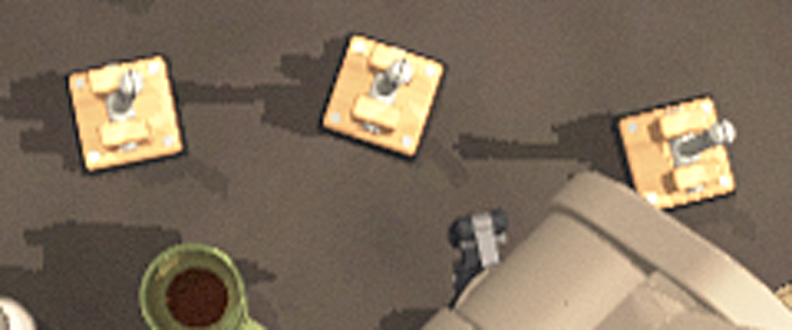

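The wrist view shows the collar rim at (278,232), as predicted (278,236). The top crop shows A's post slumped to world -y, with its tip at (130,78). I descend and grip.

>>> carry_out([
  [0, 0, 0.03, 0, 0.07],
  [0, 0, 0.06, 0, 0.07],
  [0, 0, 0.075, 0, 0.07],
  [0, 0, 0.081, 0, 0.07],
  [0, 0, 0.081, 0, 0.07],
  [0, 0, 0.081, 0, 0.05],
  [0, 0, 0.081, 0, 0.04],
  [0, 0, 0.081, 0, 0.04],
], force=25)

```text
clock: 18.8
tcp_pos: [0.449, 0.1329, 0.1789]
orientation: [1.977, 2.44, 0.002]
contact_force: [-0.8, 0.1, 6.2]
grip_width: 0.045
gripper_force: 25.2
```

>>> carry_out([
  [0, 0, 0, 0, 0.04],
  [0, 0, 0, 0, 0.04],
  [0, 0, -0.03, 0, 0.04],
  [0, 0, -0.07, 0, 0.04],
  [0, 0, -0.11, 0, 0.04],
  [0, 0, -0.14, 0, 0.04],
  [0, 0, -0.14, 0, 0.04],
  [0, 0, -0.14, 0, 0.04],
])

```text
clock: 19.6
tcp_pos: [0.4486, 0.1324, 0.3185]
orientation: [1.977, 2.439, 0.002]
contact_force: [-1.3, -1.3, -0.4]
grip_width: 0.0452
gripper_force: 26.2
```

```bash
python3 -c "
from h import *
h=np.array([.594,.3545]); d=np.array([np.cos(np.radians(-78)),np.sin(np.radians(-78))])
print(h+.015*d)
go(*(h+.015*d),.32,12)
cv2.imwrite('pics/w6.png',r.grab_frame('wrist')[150:350,140:420,::-1])"
```

```text
[0.59711868 0.33982779]
t19.6 tcp [0.4486 0.1324 0.3185] ydeg 11.94 tilt [ 0.002 -0.    -1.   ] move [ 0.1722  0.1882 -0.0012] roll -0.001
```

View pics/w6.png

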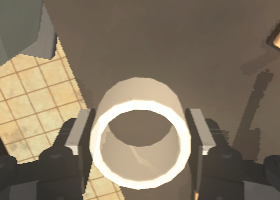

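The collar is held level between the pads (crop centre (140,140)). I carry it over the slumped tip.

>>> carry_out([
  [0.03, 0.033, 0, 0, 0.04],
  [0.06, 0.066, 0, 0, 0.04],
  [0.09, 0.099, 0, 0, 0.04],
  [0.12, 0.132, 0, 0, 0.04],
  [0.15, 0.165, 0, 0, 0.04],
  [0.172, 0.188, 0, 0, 0.04],
  [0.172, 0.188, 0, 0, 0.04],
  [0.172, 0.188, 0, 0, 0.04],
])

```text
clock: 20.45
tcp_pos: [0.596, 0.3403, 0.3153]
orientation: [-1.975, -2.441, 0.005]
contact_force: [-0.6, 0.2, -0.6]
grip_width: 0.0452
gripper_force: 26.2
```

```bash
python3 -c "
from h import *
go(.5971,.3398,.225,12)
cv2.imwrite('pics/s6.png',cv2.resize(r.grab_frame('scene')[190:310,130:290,::-1],None,fx=4,fy=4))"
```

```text
t20.4 tcp [0.596  0.3403 0.3153] ydeg 12.05 tilt [-0.003 -0.002 -1.   ] move [-0.0006  0.0013  0.0903] roll 0.001
```

View pics/s6.png

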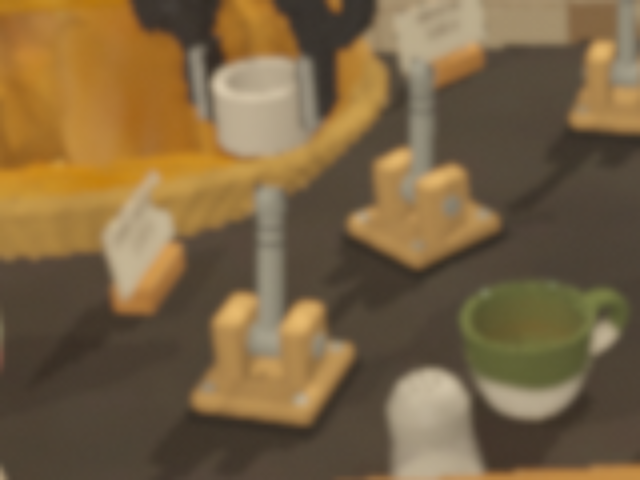

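```bash
python3 -c "
from h import *
q=lambda p:((proj('scene',p)-[130,190])*4).round(0)
print('collar',q([.596,.3403,.151]),'tip pred',q([.5975,.338,.106]),'+x10',q([.6075,.338,.106]),'base',q([.594,.3545,.03]))"
```

```text
collar [259. 108.] tip pred [268. 190.] +x10 [251. 186.] base [269. 343.]
```

Collar and tip agree with the predictions to about 1 mm. I lower it, following the lean of the post.

>>> carry_out([
  [-0.0005, 0.001, 0.015, 0, 0.04],
  [-0.0005, 0.001, 0.03, 0, 0.04],
  [-0.0005, 0.001, 0.042, 0, 0.04],
  [0, 0.001, 0.052, 0, 0.04],
  [0.001, 0.001, 0.06, 0, 0.04],
  [0.003, 0.001, 0.068, 0, 0.04],
  [0.004, 0.001, 0.076, 0, 0.04],
  [0.004, 0.001, 0.076, 0, 0.04],
])

```text
clock: 21.3
tcp_pos: [0.5964, 0.3442, 0.2404]
orientation: [-1.976, -2.441, 0.002]
contact_force: [0.4, -0.4, -0.6]
grip_width: 0.045
gripper_force: 26.2
```

```bash
python3 -c "
from h import *
go(.5953,.3485,.2255,12)"
```

```text
t21.3 tcp [0.5964 0.3442 0.2404] ydeg 12.01 tilt [-0.002 -0.001 -1.   ] move [ 0.0044 -0.0002  0.0149] roll 0.0
```

No contact so far. I lower it onto the cheeks.

>>> carry_out([
  [0.001, 0, 0.004, 0, 0.04],
  [0.002, 0, 0.008, 0, 0.04],
  [0.003, 0, 0.011, 0, 0.04],
  [0.003, 0, 0.013, 0, 0.04],
  [0.003, 0, 0.0145, 0, 0.04],
  [0.003, 0, 0.0145, 0, 0.04],
  [0.003, 0, 0.0145, 0, 0.04],
  [0.003, 0, 0.0145, 0, 0.04],
])

```text
clock: 22.1
tcp_pos: [0.5963, 0.347, 0.2273]
orientation: [1.978, 2.441, 0.0]
contact_force: [0.5, 0.1, -1.0]
grip_width: 0.045
gripper_force: 26.2
```

>>> carry_out([
  [0, 0, 0.001, 0, 0.04],
  [0, 0, 0.002, 0, 0.04],
  [0, 0, 0.002, 0, 0.04],
  [0, 0, 0.002, 0, 0.04],
  [0, 0, 0.002, 0, 0.048],
  [0, 0, 0.002, 0, 0.055],
  [0, 0, 0.002, 0, 0.06],
  [0, 0, 0.002, 0, 0.06],
])

```text
clock: 22.9
tcp_pos: [0.5963, 0.347, 0.2253]
orientation: [1.978, 2.441, 0.0]
contact_force: [0.2, 0.4, -0.1]
grip_width: 0.0602
gripper_force: 0.0
```

>>> carry_out([
  [0, 0, 0, 0, 0.065],
  [0, 0, -0.01, 0, 0.065],
  [0, 0, -0.03, 0, 0.065],
  [0, 0, -0.06, 0, 0.065],
  [0, 0, -0.1, 0, 0.065],
  [-0.03, -0.03, -0.13, 0, 0.065],
  [-0.06, -0.06, -0.14, 0, 0.065],
  [-0.09, -0.09, -0.14, 0, 0.065],
])

```text
clock: 23.7
tcp_pos: [0.5263, 0.24, 0.3682]
orientation: [1.975, 2.44, 0.006]
contact_force: [0.4, -0.6, -0.2]
grip_width: 0.0651
gripper_force: 0.0
```

>>> carry_out([
  [-0.03, -0.02, 0, 0, 0.065],
  [-0.06, -0.04, 0, 0, 0.065],
  [-0.09, -0.06, 0, 0, 0.065],
  [-0.12, -0.06, 0, 0, 0.065],
  [-0.15, -0.06, 0, 0, 0.065],
  [-0.15, -0.06, 0, 0, 0.065],
  [-0.15, -0.06, 0, 0, 0.065],
  [-0.15, -0.06, 0, 0, 0.065],
])

```text
clock: 24.5
tcp_pos: [0.4991, 0.0823, 0.3657]
orientation: [1.976, 2.442, 0.001]
contact_force: [0.1, -0.6, -1.2]
grip_width: 0.065
gripper_force: 0.0
```

```bash
python3 -c "
from h import *
a=cv2.resize(r.grab_frame('scene')[220:310,160:270,::-1],(550,450)); b=cv2.resize(r.grab_frame('top')[150:200,190:240,::-1],(250,250),interpolation=cv2.INTER_CUBIC)
b=cv2.copyMakeBorder(b,0,200,0,0,cv2.BORDER_CONSTANT); cv2.imwrite('pics/end.png',np.hstack([a,b]))
q=lambda n,p,o:((proj(n,p)-o)*5).round()
print(q('scene',[.5945,.352,.061],[160,220]),q('top',[.594,.3545,.076],[190,150]))"
```

```text
[181. 207.] [113.  96.]
```

View pics/end.png

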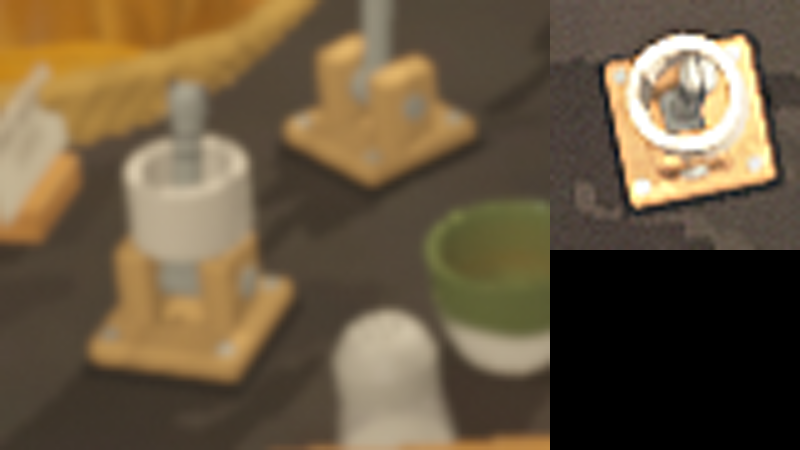

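The collar sits level on A's cheeks (left view (188,195)). Its rim is about 8 mm off the hinge, inside the 14 mm limit. The post is slumped inside it, and the cup and shaker are untouched.

```bash
python3 -c "
from bench import r
print(r.hand_in())"
```

```text
the job is handed in; nothing more can be done
None
```

I found the worn post by feel (stand A, the one farthest to the robot's left), rocked it to both stops twice, then left it slumped with the white collar resting on its cheeks, let go. I handed the job in at about 25 s; the hand-in returned no verdict.

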